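# Block the vial racks in the transport crate

## Robot

A 7-joint arm with a two-finger parallel gripper is mounted at the origin on the work surface. World frame = base frame: x ahead of the robot, y to its left, z up, the work surface at z = 0. Lengths are in mm, angles in rad, forces in N, time in s.
With the tool pointing down it reaches from about 400 to 875 mm from the base axis. Payload 4.4 kg.
Tool frame: the origin (TCP) lies midway between the tips of the shut fingers; the grasp point (between the pads) lies 19 mm behind it; z points along the fingers, y is the line along which they close (so a half turn about z gives the same grasp; the last joint's range is limited). The gripper opens to 85 mm and grips with 20 to 120 N. Pads are 22 mm wide; open, the fingers measure 114 mm over their backs; the gripper's body (76 mm by 85 mm) begins 54 mm behind the grasp point. The pads swing forward as they close: fully open they stand 13 mm farther back than shut.
Start: joints at [-1.23, 0.628, 0.038, 1.517, -0.027, 0.996, -0.02], TCP at [257.165, 596.979, 231.313] pointing down, gripper open.
Joint ranges: [-3.06, 3.06], [-0.37, 2.12], [-1.25, 1.32], [0.18, 2.47], [-1.1, 4.24], [0.23, 1.98], [-2.94, 2.94]. Speed limits (rad/s): [2.57, 2.57, 3.14, 3.14, 3.14, 3.14, 3.14].

## Interface

Orientations are given as [roll, pitch, yaw] about the fixed x, y, z axes, in that order (R = Rz(yaw) Ry(pitch) Rx(roll)).
In Python, from cell import read_state, get_image, finish_job gives the robot as it stands.
- The arm moves only by the tool send_rows, never from a script. Its argument "series" is a list of rows, each an object of numbers: "ax", "ay", "az": the turn, a rotation vector about the tool's x, y, z in rad; "dx", "dy", "dz": the shift along the tool's x, y, z in cm; "hand": the closure, from 0 (fully open) to 1 (shut). In form: [{"ax": .., "ay": .., "az": .., "dx": .., "dy": .., "dz": .., "hand": ..}, ...]. A call has 1 to 10 rows; each row is the pose to reach, as a shift and turn from the pose commanded when the call began, along the tool's axes at that moment; what a row does not reach only later rows make up. A row lasts 1/10 s, in which the tool goes at most 50 mm and 8.59 degrees, less where a joint would pass 70% of its speed; a pose out of reach is approached as far as the arm can. A call with a gripper value outside its range is refused whole. The fingers move at their own pace and stop on an object; the grip force is fixed at half the most. Time passes only in rows, so rows that repeat a pose let the fingers close. It gives the time, the measured TCP pose, the force, the opening and the grip force at its end, in the units of the state.
- read_state(): the state, without advancing time (a new reading comes with each control period).
- get_image(name): name is "scene" or "top" or "wrist"; returns a dict with "pixels" (400x640x3 uint8, red, green, blue), "mtx" (3x3 intrinsics, pixels), "R" (3x3) and "t" (3): a world point X has camera coordinates R X + t. Camera axes: x right, y down, z forward; pixel columns grow to the right and rows downward; lengths in mm; the calibration is good to about 2 mm. A picture is of the moment at which its call begins. There is no depth.
- finish_job(): hands the job in; it is judged then, once.
The state is a dict: "clock": time; "qpos": joint angles; "qd": joint speeds; "tau": joint torques, N m; "eef_pos": TCP position; "tool_rot": TCP orientation; "force": force on the tool from outside, world axes, zero at the start; "torque": the same for the moment, N m; "width": finger opening in mm; "gripper_force": force on a finger pad.
Only numpy, scipy, OpenCV 4.12 (cv2) and the standard library are available. Lean on these libraries where they do the work, as an engineer would, in place of code of your own. Each camera call takes 0.05 s, during which the arm holds its last target. There are 200 camera calls.

## Task

The vial racks in the plywood crate can still slide: each compartment has a leftover gap beside its rack. Stand the thin upright block in the narrow gap and the thick upright block in the wide gap, each down on the crate floor, upright and let go.

Things in the scene. Friction and masses are not known exactly. Their poses are not given: they have to be found in the camera images.
- narrow_gap (a point): middle of the 36 mm (y) by 110 mm (x) gap between the broad vial rack (-y side, loose) and the cross wall, on the floor of the crate; axes are the crate's, z up. Crate: fixed open plywood box, 126 (x) by 264 (y) mm, walls 8 thick with rims 50 above the bench, floor 8 thick, a cross wall making two compartments. Racks: 0.7 kg, tops 48 above the bench
- wide_gap (a point): middle of the 54 mm (y) by 110 mm (x) gap in the crate's other compartment, between the slimmer vial rack (-y side, loose, 0.7 kg) and the crate's +y end wall, on the crate's floor (8 mm above the bench); axes as for the narrow gap, 119 mm in +y from it
- thin_block_mid (a point): centre (half-way up) of the thin block: plain pale wood, standing upright on the bench, 58 mm long (x), 26 thick (y), 78 tall (z), about 60 g. Its two broad faces taper in over the lowest 18 mm to a foot 18 mm thick. It fits the gap with its x along the gap's x, either way round
- thick_block_mid (a point): centre (half-way up) of the thick block: same wood and shape, upright, 58 mm long (x), 44 thick (y), 78 tall (z), about 100 g, foot 36 mm thick; x along the gap's x. Not wanted: two other pieces of this wood, a fat one 64 by 66 mm and 62 tall, and a flat slab 58 by 70 mm, 14 thick

How it is judged:
By the outcome, as a careful person would: the job done as asked, in the order asked, and still so for the second after the job is handed in, with the robot touching nothing.
It also fails if it takes over 56 s, if anything falls off the work surface, if the arm or the gripper's body presses on something with over 40 N, if the wrist force passes 120 N, or if a joint passes its speed limit or range.

## Working session

There is one attempt and no reset: what is moved stays moved. The work goes in short steps, Python scripts to look and compute and a tool call to move; the robot and the scene stay as the last step left them, time stands still between calls to the robot, and variables do not carry over. Pictures are saved under pics/ and viewed, at most 10 in all, crops included, and the job is handed in when it is done.

Besides the shell and the picture viewer there is one more tool, called in YAML: its name, and indented under it one key for each argument. send_rows: Moves the arm, as the interface text tells. Its arguments: {"type":"object","properties":{"series":{"type":"array","items":{"type":"object","properties":{"ax":{"type":"number"},"ay":{"type":"number"},"az":{"type":"number"},"dx":{"type":"number"},"dy":{"type":"number"},"dz":{"type":"number"},"hand":{"type":"number"}}}}},"required":["series"]}

```bash
mkdir -p pics; cat > h.py <<'E'
import numpy as np, cv2
from cell import *
def snap(n,f):
    d=get_image(n); cv2.imwrite('pics/'+f,np.asarray(d['pixels'])[:,:,::-1]); np.savez('pics/'+f[:-4]+'.npz',**{k:np.asarray(d[k]) for k in('pixels','mtx','R','t')}); return d
def cast(d,uv,z):
    K,R,t=[np.asarray(d[k],float) for k in('mtx','R','t')]
    uv=np.atleast_2d(uv).astype(float); r=np.c_[uv,np.ones(len(uv))]@np.linalg.inv(K).T@R
    c=-R.T@t.ravel(); return c+r*((z-c[2])/r[:,2:3])
def proj(d,X):
    K,R,t=[np.asarray(d[k],float) for k in('mtx','R','t')]
    p=(np.atleast_2d(X)@R.T+t.ravel())@K.T; return p[:,:2]/p[:,2:]
E
python3 - <<'E'
from h import *
for n in('top','scene'):
    d=snap(n,n+'1.png'); print(n,-d['R'].T@np.ravel(d['t']),d['mtx'][0])
s=read_state();print(s)
E
```

```text
top [381.92952926  25.56728268 932.98763044] [474.87746762   0.         318.32854823]
scene [1119.01675799  102.98705112  719.32971439] [483.98896354   0.         308.61656482]
{'clock': 0.1, 'qpos': array([-1.22981552,  0.62923444,  0.03846196,  1.51826685, -0.02700358,
        0.99631438, -0.01999131]), 'qd': array([ 2.10221963e-03, -2.34062122e-03,  3.87531037e-05, -2.42733209e-03,
       -1.03494313e-03, -3.78105224e-04,  1.05929970e-03]), 'tau': array([ 2.57430729e-03, -5.64521670e+01,  1.23017069e+00, -1.93972296e+01,
        1.12554850e-02,  5.38807508e-03,  3.03773732e-05]), 'eef_pos': array([256.93326136, 596.45140201, 230.49417201]), 'tool_rot': array([-3.13988819e+00,  2.33495307e-05,  2.73480471e+00]), 'force': array([-0.65589252,  0.512428  , -1.10228459]), 'torque': array([-0.00699363,  0.00874281,  0.03935188]), 'gripper_force': 0.0, 'width': 85.15586718182887}
```

View pics/top1.png

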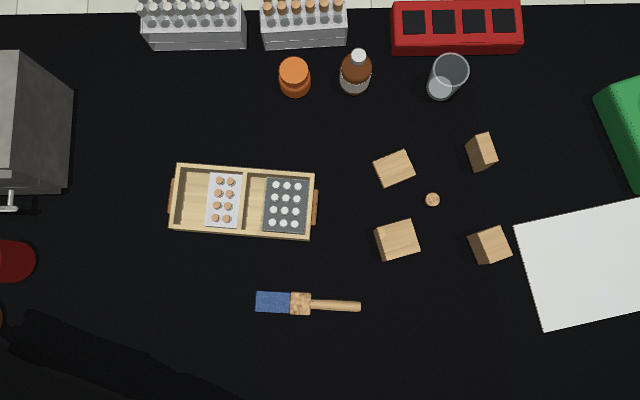

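View pics/scene1.png

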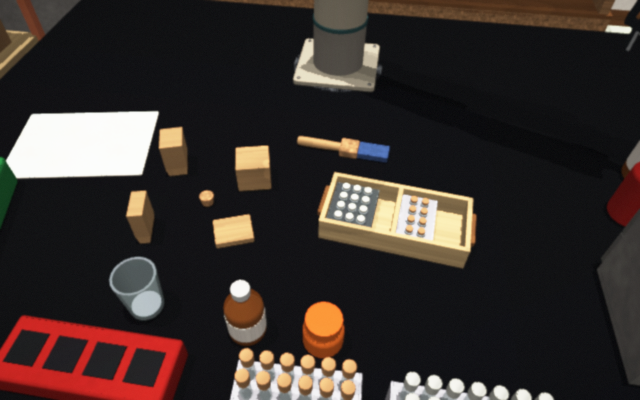

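The top view shows the crate (cols 168–316, rows 163–240), with the narrow gap near col 253 and the wide gap near col 192. The thin block is at about (481,152), the thick one at (490,245), the fat one at (397,240) and the slab at (393,168). I'll enlarge these areas to get the edges.

```bash
python3 - <<'E'
from h import *
im=cv2.imread('pics/top1.png')
a=cv2.resize(im[155:245,160:320],None,fx=5,fy=5,interpolation=cv2.INTER_CUBIC)[:,:800]
a=cv2.resize(im[158:243,162:322],None,fx=4,fy=4,interpolation=cv2.INTER_CUBIC)
b=cv2.resize(im[125:180,460:505],None,fx=5,fy=5,interpolation=cv2.INTER_CUBIC)
c=cv2.resize(im[220:270,460:520],None,fx=5,fy=5,interpolation=cv2.INTER_CUBIC)
o=np.zeros((600,700,3),np.uint8); o[:340,:640]=a; o[340:600,:225]=b[:260]; o[340:590,240:540]=c
cv2.imwrite('pics/crop1.png',o)
E
```

```text
(no output)
```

View pics/crop1.png

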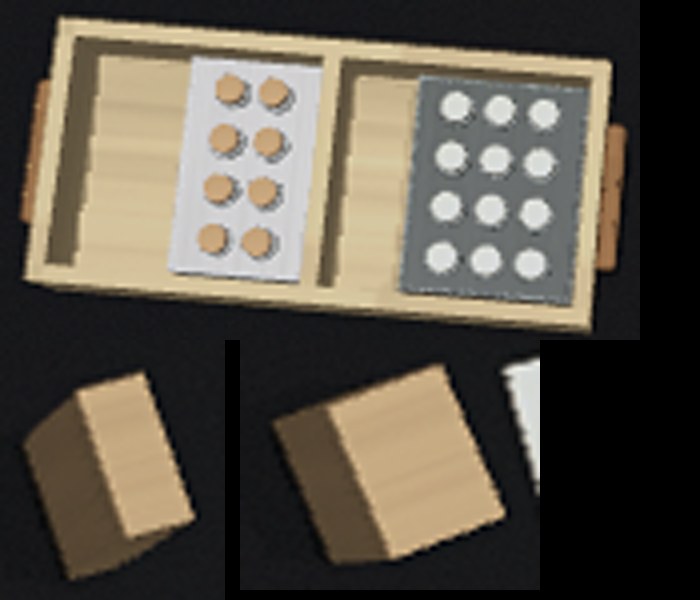

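The crop shows bright top faces, with darker sides, for both blocks. The crate rim corners in the crop are near (60,17), (610,62), (590,325) and (25,280). The racks are pushed to the -y side.

```bash
cat > m.py <<'E'
from h import *
def tops(d,boxes,z=78,thr=130):
    im=np.asarray(d['pixels']); out=[]
    for (u0,v0,u1,v1) in boxes:
        m=np.zeros(im.shape[:2],np.uint8); s=im[v0:v1,u0:u1].astype(int)
        m[v0:v1,u0:u1]=((s[...,0]>thr)&(s[...,0]-s[...,2]>25))*255
        c=max(cv2.findContours(m,cv2.RETR_EXTERNAL,cv2.CHAIN_APPROX_NONE)[0],key=cv2.contourArea)
        w=cast(d,c[:,0,:],z)[:,:2]
        out.append(cv2.minAreaRect(w.astype(np.float32)))
    return out
E
python3 - <<'E'
from m import *
d=dict(np.load('pics/top1.npz'))
print(tops(d,[(462,125,505,180),(462,220,511,270)]))
f=lambda p:np.array(p,float)/4+[162,158]-.375
P=cast(d,f([(60,17),(610,62),(590,325),(25,280)]),50)[:,:2]
print('crate',P.round(1),P.mean(0)); 
for i in range(4):
    e=P[(i+1)%4]-P[i]; print(np.linalg.norm(e),np.degrees(np.arctan2(e[1],e[0])))
# rack gap edges: slim rack left edge, endwall inner at rim; broad rack left edge, crosswall right edge
print('racks48',cast(d,f([(190,57),(170,272),(417,75),(400,292),(322,67),(299,280),(588,87),(570,303)]),48)[:,:2].round(1))
print('walls50',cast(d,f([(342,58),(318,288),(322,55),(299,285),(78,36),(47,266)]),50)[:,:2].round(1))
ds=dict(np.load('pics/scene1.npz'))
print(tops(ds,[(128,185,155,245),(160,125,190,178)],thr=60))
print('corner of rim proj to scene',proj(ds,np.c_[P,[50]*4]).round(1))
E
```

```text
[((610.162353515625, -286.98529052734375), (58.42234802246094, 26.084840774536133), 14.63451099395752), ((432.5057373046875, -288.44586181640625), (57.9785270690918, 43.89447021484375), 19.178485870361328)]
crate [[601.1 295.5]
 [574.1  33.3]
 [449.4  44.7]
 [475.3 308.2]] [524.98528851 170.41150432]
263.5194818402406 -95.86801016750083
125.18675450235207 174.77899694321638
264.7179026724473 84.39012170682648
126.37157722281225 -5.769218366007787
racks48 [[580.8 233.5]
 [478.  241. ]
 [570.  125.2]
 [466.6 133.3]
 [574.7 170.5]
 [473.2 180.5]
 [562.6  44. ]
 [460.   53.9]]
walls50 [[578.5 160.7]
 [469.  171.3]
 [580.1 170.2]
 [470.6 180.2]
 [591.6 286.6]
 [481.7 298.1]]
[((635.6094970703125, -268.3877258300781), (125.24800109863281, 42.086761474609375), 23.223377227783203), ((467.2239685058594, -270.4159240722656), (143.8133544921875, 50.199100494384766), 20.8151912689209)]
corner of rim proj to scene [[469.3 251.4]
 [318.4 219.9]
 [333.6 172. ]
 [472.3 197.8]]
```

```bash
cat > go.py <<'E'
import sys; from h import *
from scipy.spatial.transform import Rotation as S
x,y,z,w=map(float,sys.argv[1:5]); s=read_state()
R=S.from_euler('xyz',s['tool_rot']); T=S.from_euler('xyz',[np.pi,0,np.radians(w)])
print('t',round(s['clock'],2),'pos',s['eef_pos'].round(1),np.degrees(s['tool_rot']).round(1),'q',s['qpos'].round(2),'w',round(float(s['width']),1),'F',s['force'].round(1))
print('d cm',(R.inv().apply(np.array([x,y,z])-s['eef_pos'])/10).round(2),'a',(R.inv()*T).as_rotvec().round(3))
E
python3 - <<'E'
from m import *
d=dict(np.load('pics/top1.npz'))
g=lambda p,o:(np.array(p,float)-[o[2],340])/5+o[:2]-.4
for pts,o in(([(78,392),(145,372),(195,520),(127,538)],(460,125,0)),([(328,405),(442,365),(505,518),(390,558)],(460,220,240))):
    P=cast(d,g(pts,o),78)[:,:2]; print(P.round(1),P.mean(0).round(1),[ (round(float(np.hypot(*e)),1),round(float(np.degrees(np.arctan2(e[1],e[0])))%90,1)) for e in np.roll(P,-1,0)-P])
E
python3 go.py 610 -287 230 16
```

```text
[[ 634.8 -268. ]
 [ 642.  -293.4]
 [ 585.2 -307.6]
 [ 578.8 -282.1]] [ 610.2 -287.8] [(26.5, 15.8), (58.6, 14.0), (26.3, 13.9), (57.7, 14.1)]
[[ 453.  -258.7]
 [ 466.7 -300.9]
 [ 411.4 -319. ]
 [ 398.  -276.9]] [ 432.3 -288.9] [(44.3, 18.0), (58.2, 18.2), (44.2, 17.7), (57.9, 18.3)]
t 0.1 pos [256.9 596.5 230.5] [-179.9    0.   156.7] q [-1.23  0.63  0.04  1.52 -0.03  1.   -0.02] w 85.2 F [-0.7  0.5 -1.1]
d cm [-67.38 -67.17   0.17] a [-1.000e-03  2.000e-03  2.456e+00]
```

send_rows:
  series:
    - {"dx":-67.4,"dy":-67.2,"dz":0,"az":2.48,"hand":0}
    - {"dx":-67.4,"dy":-67.2,"dz":0,"az":2.48,"hand":0}
    - {"dx":-67.4,"dy":-67.2,"dz":0,"az":2.48,"hand":0}
    - {"dx":-67.4,"dy":-67.2,"dz":0,"az":2.48,"hand":0}
    - {"dx":-67.4,"dy":-67.2,"dz":0,"az":2.48,"hand":0}
    - {"dx":-67.4,"dy":-67.2,"dz":0,"az":2.48,"hand":0}
    - {"dx":-67.4,"dy":-67.2,"dz":0,"az":2.48,"hand":0}
    - {"dx":-67.4,"dy":-67.2,"dz":0,"az":2.48,"hand":0}
    - {"dx":-67.4,"dy":-67.2,"dz":0,"az":2.48,"hand":0}
    - {"dx":-67.4,"dy":-67.2,"dz":0,"az":2.48,"hand":0}

```text
invalid input at $.series[0]: expected keys ax, ay, az, dx, dy, dz, hand
```

```bash
python3 go.py 610.2 -287.3 200 14.5
```

```text
t 0.1 pos [256.9 596.5 230.5] [-179.9    0.   156.7] q [-1.23  0.63  0.04  1.52 -0.03  1.   -0.02] w 85.2 F [-0.7  0.5 -1.1]
d cm [-67.41 -67.18   3.17] a [-1.000e-03  2.000e-03  2.482e+00]
```

send_rows:
  series:
    - {"ax":0,"ay":0,"dx":-67.4,"dy":-67.2,"dz":0,"az":2.48,"hand":0}
    - {"ax":0,"ay":0,"dx":-67.4,"dy":-67.2,"dz":0,"az":2.48,"hand":0}
    - {"ax":0,"ay":0,"dx":-67.4,"dy":-67.2,"dz":0,"az":2.48,"hand":0}
    - {"ax":0,"ay":0,"dx":-67.4,"dy":-67.2,"dz":0,"az":2.48,"hand":0}
    - {"ax":0,"ay":0,"dx":-67.4,"dy":-67.2,"dz":0,"az":2.48,"hand":0}
    - {"ax":0,"ay":0,"dx":-67.4,"dy":-67.2,"dz":0,"az":2.48,"hand":0}
    - {"ax":0,"ay":0,"dx":-67.4,"dy":-67.2,"dz":0,"az":2.48,"hand":0}
    - {"ax":0,"ay":0,"dx":-67.4,"dy":-67.2,"dz":0,"az":2.48,"hand":0}
    - {"ax":0,"ay":0,"dx":-67.4,"dy":-67.2,"dz":0,"az":2.48,"hand":0}
    - {"ax":0,"ay":0,"dx":-67.4,"dy":-67.2,"dz":0,"az":2.48,"hand":0}

```text
clock: 1.1
eef_pos: [442.9, 130.9, 231.3]
tool_rot: [-3.141, -0.0, 1.229]
force: [1.0, 0.0, -0.7]
width: 85.3
gripper_force: 0.0
```

```bash
python3 go.py 610.2 -287.3 200 14.5
```

```text
t 1.1 pos [442.9 130.9 231.3] [-180.    -0.    70.4] q [-0.7   0.4   0.49  2.03 -0.26  0.77 -0.4 ] w 85.3 F [ 1.   0.  -0.7]
d cm [-33.79  29.78   3.12] a [-0.    -0.     0.976]
```

send_rows:
  series:
    - {"ax":0,"ay":0,"dx":-33.8,"dy":29.8,"dz":3,"az":0.97,"hand":0}
    - {"ax":0,"ay":0,"dx":-33.8,"dy":29.8,"dz":3,"az":0.97,"hand":0}
    - {"ax":0,"ay":0,"dx":-33.8,"dy":29.8,"dz":3,"az":0.97,"hand":0}
    - {"ax":0,"ay":0,"dx":-33.8,"dy":29.8,"dz":3,"az":0.97,"hand":0}
    - {"ax":0,"ay":0,"dx":-33.8,"dy":29.8,"dz":3,"az":0.97,"hand":0}
    - {"ax":0,"ay":0,"dx":-33.8,"dy":29.8,"dz":3,"az":0.97,"hand":0}
    - {"ax":0,"ay":0,"dx":-33.8,"dy":29.8,"dz":3,"az":0.97,"hand":0}
    - {"ax":0,"ay":0,"dx":-33.8,"dy":29.8,"dz":3,"az":0.97,"hand":0}
    - {"ax":0,"ay":0,"dx":-33.8,"dy":29.8,"dz":3,"az":0.97,"hand":0}
    - {"ax":0,"ay":0,"dx":-33.8,"dy":29.8,"dz":3,"az":0.97,"hand":0}

```text
clock: 2.1
eef_pos: [611.5, -293.3, 200.3]
tool_rot: [3.135, 0.003, 0.257]
force: [-0.6, 0.1, 0.1]
width: 85.0
gripper_force: 0.0
```

```bash
python3 - <<'E'
from h import *
snap('wrist','w1.png')
E
python3 go.py 610.2 -287.3 200 14.5
```

```text
t 2.15 pos [ 611.4 -289.5  200.2] [1.799e+02 1.000e-01 1.490e+01] q [ 0.05  0.79  0.67  1.48 -0.53  1.06 -0.48] w 85.3 F [ 0.3  0.2 -0.2]
d cm [-0.06 -0.24  0.02] a [0.002 0.002 0.006]
```

View pics/w1.png

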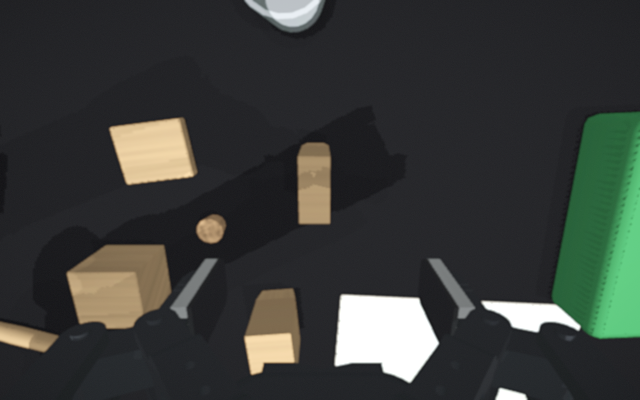

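The wrist view shows the thin block at about cols 298–331, square to the fingers and midway between them. I'll descend and grip.

send_rows:
  series:
    - {"ax":0,"ay":0,"dx":0,"dy":-0.2,"dz":5,"az":0,"hand":0}
    - {"ax":0,"ay":0,"dx":0,"dy":-0.2,"dz":9,"az":0,"hand":0}
    - {"ax":0,"ay":0,"dx":0,"dy":-0.2,"dz":13,"az":0,"hand":0}
    - {"ax":0,"ay":0,"dx":0,"dy":-0.2,"dz":15.1,"az":0,"hand":0}
    - {"ax":0,"ay":0,"dx":0,"dy":-0.2,"dz":15.1,"az":0,"hand":0}
    - {"ax":0,"ay":0,"dx":0,"dy":-0.2,"dz":15.1,"az":0,"hand":1}
    - {"ax":0,"ay":0,"dx":0,"dy":-0.2,"dz":15.1,"az":0,"hand":1}
    - {"ax":0,"ay":0,"dx":0,"dy":-0.2,"dz":15.1,"az":0,"hand":1}
    - {"ax":0,"ay":0,"dx":0,"dy":-0.2,"dz":15.1,"az":0,"hand":1}
    - {"ax":0,"ay":0,"dx":0,"dy":-0.2,"dz":15.1,"az":0,"hand":1}

```text
clock: 3.15
eef_pos: [613.0, -283.7, 51.8]
tool_rot: [3.139, -0.002, 0.265]
force: [0.4, 0.1, 5.0]
width: 25.1
gripper_force: 59.2
```

```bash
python3 go.py 610.2 -287.3 200 14.5
```

```text
t 3.15 pos [ 613.  -283.7   51.8] [ 1.799e+02 -1.000e-01  1.520e+01] q [ 0.09  0.95  0.56  1.58 -0.65  0.8  -0.39] w 25.1 F [0.4 0.1 5. ]
d cm [ -0.33   0.31 -14.82] a [ 0.002 -0.002  0.012]
```

send_rows:
  series:
    - {"ax":0,"ay":0,"dx":0,"dy":0,"dz":-2,"az":0,"hand":1}
    - {"ax":0,"ay":0,"dx":0,"dy":0,"dz":-6,"az":0,"hand":1}
    - {"ax":0,"ay":0,"dx":0,"dy":0,"dz":-10,"az":0,"hand":1}
    - {"ax":0,"ay":0,"dx":0,"dy":0,"dz":-13,"az":0,"hand":1}
    - {"ax":0,"ay":0,"dx":0,"dy":0,"dz":-15,"az":0,"hand":1}
    - {"ax":0,"ay":0,"dx":0,"dy":0,"dz":-15,"az":0,"hand":1}
    - {"ax":0,"ay":0,"dx":0,"dy":0,"dz":-15,"az":0,"hand":1}

```text
clock: 3.85
eef_pos: [611.8, -282.3, 200.0]
tool_rot: [-3.141, -0.0, 0.265]
force: [-0.7, -0.1, -0.5]
width: 25.0
gripper_force: 58.7
```

```bash
python3 go.py 522.9 148.5 200 -5.6
```

```text
t 3.85 pos [ 611.8 -282.3  200. ] [-180.    -0.    15.2] q [ 0.04  0.78  0.67  1.49 -0.53  1.05 -0.48] w 25.0 F [-0.7 -0.1 -0.5]
d cm [ 2.700e+00 -4.391e+01  4.000e-02] a [-0.001  0.     0.363]
```

send_rows:
  series:
    - {"ax":0,"ay":0,"dx":0.2,"dy":-2.5,"dz":0,"az":0.02,"hand":1}
    - {"ax":0,"ay":0,"dx":0.5,"dy":-7,"dz":0,"az":0.06,"hand":1}
    - {"ax":0,"ay":0,"dx":0.8,"dy":-12,"dz":0,"az":0.1,"hand":1}
    - {"ax":0,"ay":0,"dx":1,"dy":-17,"dz":0,"az":0.14,"hand":1}
    - {"ax":0,"ay":0,"dx":1.3,"dy":-22,"dz":0,"az":0.18,"hand":1}
    - {"ax":0,"ay":0,"dx":1.6,"dy":-27,"dz":0,"az":0.22,"hand":1}
    - {"ax":0,"ay":0,"dx":2,"dy":-32,"dz":0,"az":0.26,"hand":1}
    - {"ax":0,"ay":0,"dx":2.3,"dy":-37,"dz":0,"az":0.3,"hand":1}
    - {"ax":0,"ay":0,"dx":2.6,"dy":-41,"dz":0,"az":0.34,"hand":1}
    - {"ax":0,"ay":0,"dx":2.7,"dy":-43.9,"dz":0,"az":0.363,"hand":1}

```text
clock: 4.85
eef_pos: [520.9, 151.8, 198.3]
tool_rot: [3.141, 0.004, -0.096]
force: [0.9, 0.2, -0.1]
width: 25.0
gripper_force: 58.7
```

send_rows:
  series:
    - {"ax":0,"ay":0,"dx":0,"dy":0,"dz":2,"az":0,"hand":1}
    - {"ax":0,"ay":0,"dx":0,"dy":0,"dz":4,"az":0,"hand":1}
    - {"ax":0,"ay":0,"dx":0,"dy":0,"dz":6,"az":0,"hand":1}
    - {"ax":0,"ay":0,"dx":0,"dy":0,"dz":7,"az":0,"hand":1}
    - {"ax":0,"ay":0,"dx":0,"dy":0,"dz":7,"az":0,"hand":1}
    - {"ax":0,"ay":0,"dx":0,"dy":0,"dz":7,"az":0,"hand":1}
    - {"ax":0,"ay":0,"dx":0,"dy":0,"dz":7,"az":0,"hand":1}
    - {"ax":0,"ay":0,"dx":0,"dy":0,"dz":7,"az":0,"hand":1}

```text
clock: 5.65
eef_pos: [523.7, 148.0, 131.1]
tool_rot: [-3.141, -0.001, -0.098]
force: [-0.2, 0.7, -0.8]
width: 25.0
gripper_force: 58.7
```

```bash
python3 go.py 522.9 148.5 130 -5.6; python3 - <<'E'
from h import *
snap('top','t2.png');snap('scene','s2.png');snap('wrist','w2.png')
a=cv2.imread('pics/t2.png')[150:250,160:330];b=cv2.imread('pics/s2.png')[110:270,300:500];c=cv2.imread('pics/w2.png')
o=np.zeros((600,720,3),np.uint8);o[:200,:340]=cv2.resize(a,None,fx=2,fy=2);o[200:520,:400]=cv2.resize(b,None,fx=2,fy=2);o[:200,380:700]=cv2.resize(c,(320,200))
cv2.imwrite('pics/c2.png',o)
E
```

```text
t 5.65 pos [523.7 148.  131.1] [-1.8e+02 -1.0e-01 -5.6e+00] q [-0.8   0.75  0.76  1.92 -0.74  0.77 -1.28] w 25.0 F [-0.2  0.7 -0.8]
d cm [-0.09 -0.04  0.11] a [-0.001 -0.001 -0.001]
```

View pics/c2.png

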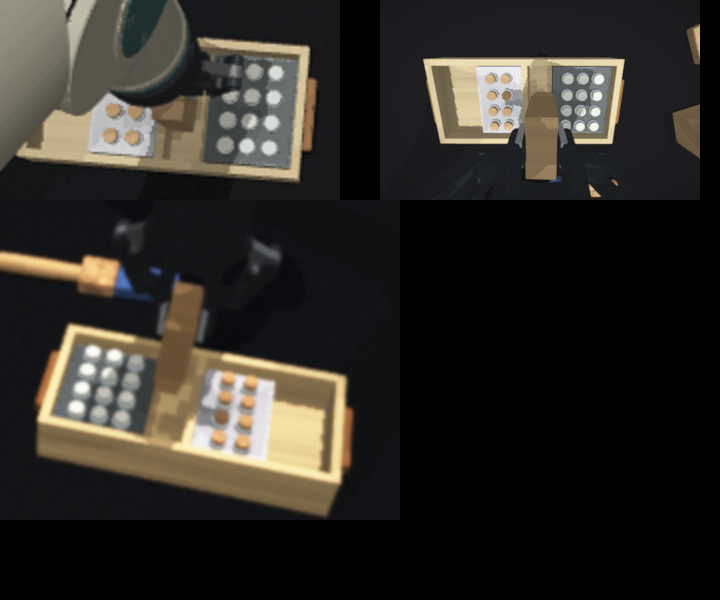

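The block hangs upright over the narrow gap. I'll cross-check the gap position in the wrist view before lowering.

```bash
python3 - <<'E'
from h import *
d=dict(np.load('pics/w2.npz'))
im=cv2.imread('pics/w2.png')
a=np.radians(-5.6);ex=np.array([np.cos(a),np.sin(a)]);ey=np.array([-ex[1],ex[0]]);c=np.array([525,170.4])
def P(x,y,z): return proj(d,[*(c+x*ex+y*ey),z])[0]
o=cv2.resize(im[100:300,60:520],None,fx=1.7,fy=1.7,interpolation=cv2.INTER_CUBIC)
for y,z,col in((-4,50,(0,0,255)),(-40,48,(0,255,0)),(70,48,(255,0,0)),(124,50,(255,0,255)),(-132,50,(0,255,255)),(132,50,(0,255,255))):
    for x in (-63,-55,-30,0,30,55,63):
        p=(P(x,y,z)-[60,100])*1.7; cv2.circle(o,tuple(int(v) for v in p),2,col,-1)
cv2.imwrite('pics/c3.png',o)
E
```

```text
(no output)
```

View pics/c3.png

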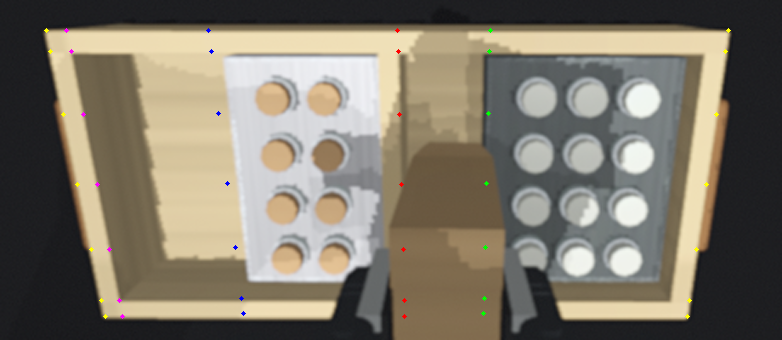

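The overlay matches the crate rim and the cross wall, and the broad rack's edge agrees to within 2 mm. Next I'll lower the block.

send_rows:
  series:
    - {"ax":0,"ay":0,"dx":0,"dy":0,"dz":1,"az":0,"hand":1}
    - {"ax":0,"ay":0,"dx":0,"dy":0,"dz":2,"az":0,"hand":1}
    - {"ax":0,"ay":0,"dx":0,"dy":0,"dz":3,"az":0,"hand":1}
    - {"ax":0,"ay":0,"dx":0,"dy":0,"dz":4,"az":0,"hand":1}
    - {"ax":0,"ay":0,"dx":0,"dy":0,"dz":5,"az":0,"hand":1}
    - {"ax":0,"ay":0,"dx":0,"dy":0,"dz":6,"az":0,"hand":1}
    - {"ax":0,"ay":0,"dx":0,"dy":0,"dz":6.4,"az":0,"hand":1}
    - {"ax":0,"ay":0,"dx":0,"dy":0,"dz":6.7,"az":0,"hand":1}
    - {"ax":0,"ay":0,"dx":0,"dy":0,"dz":6.9,"az":0,"hand":1}
    - {"ax":0,"ay":0,"dx":0,"dy":0,"dz":6.9,"az":0,"hand":1}

```text
clock: 6.8
eef_pos: [523.3, 148.0, 61.3]
tool_rot: [-3.142, -0.0, -0.098]
force: [0.6, 0.2, -0.3]
width: 24.9
gripper_force: 58.7
```

```bash
python3 go.py 522.9 148.5 60 -5.6
```

```text
t 6.8 pos [523.3 148.   61.3] [-180.    -0.    -5.6] q [-0.73  0.84  0.65  1.96 -0.85  0.64 -1.19] w 24.9 F [ 0.6  0.2 -0.3]
d cm [-0.04 -0.05  0.13] a [-0.    -0.    -0.001]
```

No contact yet, so I'll lower it further in 1 mm steps.

send_rows:
  series:
    - {"ax":0,"ay":0,"dx":0,"dy":0,"dz":0.1,"az":0,"hand":1}
    - {"ax":0,"ay":0,"dx":0,"dy":0,"dz":0.2,"az":0,"hand":1}
    - {"ax":0,"ay":0,"dx":0,"dy":0,"dz":0.2,"az":0,"hand":1}
    - {"ax":0,"ay":0,"dx":0,"dy":0,"dz":0.2,"az":0,"hand":1}

```text
clock: 7.2
eef_pos: [523.4, 148.1, 59.7]
tool_rot: [-3.141, -0.001, -0.098]
force: [-1.1, 1.2, 3.9]
width: 25.3
gripper_force: 58.9
```

send_rows:
  series:
    - {"ax":0,"ay":0,"dx":0,"dy":0,"dz":0.2,"az":0,"hand":0.57}
    - {"ax":0,"ay":0,"dx":0,"dy":0,"dz":0.2,"az":0,"hand":0.57}
    - {"ax":0,"ay":0,"dx":0,"dy":0,"dz":0.2,"az":0,"hand":0.57}
    - {"ax":0,"ay":0,"dx":0,"dy":0,"dz":0.2,"az":0,"hand":0.57}

```text
clock: 7.6
eef_pos: [523.1, 148.0, 57.1]
tool_rot: [3.141, 0.0, -0.098]
force: [0.0, -0.3, 0.3]
width: 36.8
gripper_force: 0.0
```

send_rows:
  series:
    - {"ax":0,"ay":0,"dx":0,"dy":0,"dz":-1,"az":0,"hand":0.57}
    - {"ax":0,"ay":0,"dx":0,"dy":0,"dz":-2.5,"az":0,"hand":0.57}
    - {"ax":0,"ay":0,"dx":0,"dy":0,"dz":-4,"az":0,"hand":0.5}
    - {"ax":0,"ay":0,"dx":0,"dy":0,"dz":-6,"az":0,"hand":0}
    - {"ax":0,"ay":0,"dx":0,"dy":0,"dz":-9,"az":0,"hand":0}
    - {"ax":0,"ay":0,"dx":0,"dy":0,"dz":-12,"az":0,"hand":0}
    - {"ax":0,"ay":0,"dx":0,"dy":0,"dz":-14.3,"az":0,"hand":0}
    - {"ax":0,"ay":0,"dx":0,"dy":0,"dz":-14.3,"az":0,"hand":0}
    - {"ax":0,"ay":0,"dx":0,"dy":0,"dz":-14.3,"az":0,"hand":0}

```text
clock: 8.5
eef_pos: [523.3, 148.3, 201.4]
tool_rot: [-3.14, -0.001, -0.098]
force: [-0.3, -0.1, -0.9]
width: 85.4
gripper_force: 0.0
```

```bash
python3 go.py 432.4 -288.6 200 18.3
```

```text
t 8.5 pos [523.3 148.3 201.4] [-1.799e+02 -1.000e-01 -5.600e+00] q [-0.86  0.66  0.86  1.87 -0.63  0.91 -1.37] w 85.4 F [-0.3 -0.1 -0.9]
d cm [-4.77 44.37  0.08] a [-0.001 -0.002 -0.417]
```

send_rows:
  series:
    - {"ax":0,"ay":0,"dx":-0.5,"dy":4,"dz":0.1,"az":-0.05,"hand":0}
    - {"ax":0,"ay":0,"dx":-1,"dy":9,"dz":0.1,"az":-0.1,"hand":0}
    - {"ax":0,"ay":0,"dx":-1.5,"dy":14,"dz":0.1,"az":-0.14,"hand":0}
    - {"ax":0,"ay":0,"dx":-2,"dy":19,"dz":0.1,"az":-0.18,"hand":0}
    - {"ax":0,"ay":0,"dx":-2.6,"dy":24,"dz":0.1,"az":-0.22,"hand":0}
    - {"ax":0,"ay":0,"dx":-3.2,"dy":29,"dz":0.1,"az":-0.27,"hand":0}
    - {"ax":0,"ay":0,"dx":-3.7,"dy":34,"dz":0.1,"az":-0.32,"hand":0}
    - {"ax":0,"ay":0,"dx":-4.2,"dy":38,"dz":0.1,"az":-0.36,"hand":0}
    - {"ax":0,"ay":0,"dx":-4.6,"dy":42,"dz":0.1,"az":-0.4,"hand":0}
    - {"ax":0,"ay":0,"dx":-4.8,"dy":44.4,"dz":0.1,"az":-0.417,"hand":0}

```text
clock: 9.5
eef_pos: [429.8, -292.4, 198.9]
tool_rot: [3.141, 0.002, 0.316]
force: [-0.2, -0.3, -0.2]
width: 85.7
gripper_force: 0.0
```

send_rows:
  series:
    - {"ax":0,"ay":0,"dx":0,"dy":0,"dz":0,"az":0,"hand":0}
    - {"ax":0,"ay":0,"dx":0,"dy":0,"dz":0,"az":0,"hand":0}
    - {"ax":0,"ay":0,"dx":0,"dy":0,"dz":0,"az":0,"hand":0}
    - {"ax":0,"ay":0,"dx":0,"dy":0,"dz":0,"az":0,"hand":0}

```text
clock: 9.9
eef_pos: [432.3, -287.4, 198.9]
tool_rot: [-3.14, 0.0, 0.321]
force: [-0.2, -0.1, -0.4]
width: 85.3
gripper_force: 0.0
```

```bash
python3 go.py 432.4 -288.6 46 18.3; python3 - <<'E'
from h import *
d=snap('top','t4.png');e=snap('wrist','w4.png')
a=cv2.imread('pics/t4.png')[150:250,160:330];c=cv2.imread('pics/w4.png')
o=np.zeros((600,700,3),np.uint8);o[:200,:340]=cv2.resize(a,None,fx=2,fy=2);o[200:600,:640]=c
cv2.imwrite('pics/c4.png',o)
E
```

```text
t 9.9 pos [ 432.3 -287.4  198.9] [-179.9    0.    18.4] q [ 0.09  0.57  0.67  1.93 -0.48  0.81 -0.22] w 85.3 F [-0.2 -0.1 -0.4]
d cm [-0.02  0.13 15.29] a [-0.001  0.     0.002]
```

View pics/c4.png

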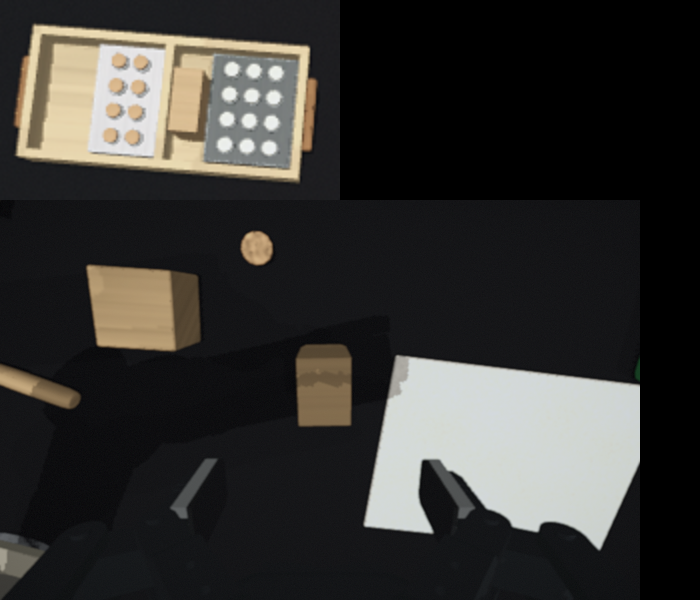

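The thin block stands in the narrow gap. The thick block is centred between the fingers at about col 324 and square to them.

send_rows:
  series:
    - {"ax":0,"ay":0,"dx":0,"dy":0.1,"dz":4,"az":0,"hand":0}
    - {"ax":0,"ay":0,"dx":0,"dy":0.1,"dz":8,"az":0,"hand":0}
    - {"ax":0,"ay":0,"dx":0,"dy":0.1,"dz":12,"az":0,"hand":0}
    - {"ax":0,"ay":0,"dx":0,"dy":0.1,"dz":15.3,"az":0,"hand":0}
    - {"ax":0,"ay":0,"dx":0,"dy":0.1,"dz":15.3,"az":0,"hand":0}
    - {"ax":0,"ay":0,"dx":0,"dy":0.1,"dz":15.3,"az":0,"hand":1}
    - {"ax":0,"ay":0,"dx":0,"dy":0.1,"dz":15.3,"az":0,"hand":1}
    - {"ax":0,"ay":0,"dx":0,"dy":0.1,"dz":15.3,"az":0,"hand":1}
    - {"ax":0,"ay":0,"dx":0,"dy":0.1,"dz":15.3,"az":0,"hand":1}
    - {"ax":0,"ay":0,"dx":0,"dy":0.1,"dz":15.3,"az":0,"hand":1}

```text
clock: 11.0
eef_pos: [433.3, -290.5, 48.2]
tool_rot: [3.14, -0.002, 0.319]
force: [-0.8, 1.5, 5.4]
width: 43.1
gripper_force: 60.1
```

send_rows:
  series:
    - {"ax":0,"ay":0,"dx":0,"dy":0,"dz":-2,"az":0,"hand":1}
    - {"ax":0,"ay":0,"dx":0,"dy":0,"dz":-6,"az":0,"hand":1}
    - {"ax":0,"ay":0,"dx":0,"dy":0,"dz":-10,"az":0,"hand":1}
    - {"ax":0,"ay":0,"dx":0,"dy":0,"dz":-14,"az":0,"hand":1}
    - {"ax":0,"ay":0,"dx":0,"dy":0,"dz":-17,"az":0,"hand":1}
    - {"ax":0,"ay":0,"dx":0,"dy":0,"dz":-17,"az":0,"hand":1}
    - {"ax":0,"ay":0,"dx":0,"dy":0,"dz":-17,"az":0,"hand":1}
    - {"ax":0,"ay":0,"dx":0,"dy":0,"dz":-17,"az":0,"hand":1}

```text
clock: 11.8
eef_pos: [431.7, -289.2, 215.7]
tool_rot: [-3.14, 0.001, 0.319]
force: [-0.2, -0.7, -0.7]
width: 42.8
gripper_force: 61.2
```

```bash
python3 go.py 534.4 266.5 215 -5.6
```

```text
t 11.8 pos [ 431.7 -289.2  215.7] [-179.9    0.    18.3] q [ 0.07  0.55  0.7   1.91 -0.47  0.85 -0.23] w 42.8 F [-0.2 -0.7 -0.7]
d cm [ 27.18 -49.54   0.13] a [-0.001  0.001  0.417]
```

send_rows:
  series:
    - {"ax":0,"ay":0,"dx":1.6,"dy":-3,"dz":0,"az":0.03,"hand":1}
    - {"ax":0,"ay":0,"dx":3.8,"dy":-7,"dz":0,"az":0.06,"hand":1}
    - {"ax":0,"ay":0,"dx":6,"dy":-11,"dz":0,"az":0.1,"hand":1}
    - {"ax":0,"ay":0,"dx":8.2,"dy":-15,"dz":0,"az":0.13,"hand":1}
    - {"ax":0,"ay":0,"dx":10.4,"dy":-19,"dz":0,"az":0.16,"hand":1}
    - {"ax":0,"ay":0,"dx":12.6,"dy":-23,"dz":0,"az":0.2,"hand":1}
    - {"ax":0,"ay":0,"dx":14.8,"dy":-27,"dz":0,"az":0.23,"hand":1}
    - {"ax":0,"ay":0,"dx":17,"dy":-31,"dz":0,"az":0.26,"hand":1}
    - {"ax":0,"ay":0,"dx":19.2,"dy":-35,"dz":0,"az":0.3,"hand":1}
    - {"ax":0,"ay":0,"dx":21.4,"dy":-39,"dz":0,"az":0.33,"hand":1}

```text
clock: 12.8
eef_pos: [512.4, 149.1, 215.0]
tool_rot: [3.14, 0.002, -0.013]
force: [0.7, -0.7, -0.1]
width: 43.5
gripper_force: 61.3
```

send_rows:
  series:
    - {"ax":0,"ay":0,"dx":0,"dy":0,"dz":0,"az":0,"hand":1}
    - {"ax":0,"ay":0,"dx":0,"dy":0,"dz":0,"az":0,"hand":1}
    - {"ax":0,"ay":0,"dx":0,"dy":0,"dz":0,"az":0,"hand":1}

```text
clock: 13.1
eef_pos: [512.5, 145.7, 215.6]
tool_rot: [3.14, 0.002, -0.013]
force: [0.3, 0.1, -1.2]
width: 43.3
gripper_force: 61.2
```

```bash
python3 go.py 534.4 266.4 160 -5.6
```

```text
t 13.1 pos [512.5 145.7 215.6] [ 1.799e+02  1.000e-01 -8.000e-01] q [-0.87  0.62  0.86  1.88 -0.59  0.92 -1.32] w 43.3 F [ 0.3  0.1 -1.2]
d cm [  2.04 -12.11   5.54] a [0.002 0.001 0.085]
```

send_rows:
  series:
    - {"ax":0,"ay":0,"dx":0.5,"dy":-3,"dz":0,"az":0.02,"hand":1}
    - {"ax":0,"ay":0,"dx":1.2,"dy":-7,"dz":0,"az":0.05,"hand":1}
    - {"ax":0,"ay":0,"dx":1.8,"dy":-10.5,"dz":0,"az":0.07,"hand":1}
    - {"ax":0,"ay":0,"dx":2,"dy":-12.1,"dz":2,"az":0.085,"hand":1}
    - {"ax":0,"ay":0,"dx":2,"dy":-12.1,"dz":5,"az":0.085,"hand":1}
    - {"ax":0,"ay":0,"dx":2,"dy":-12.1,"dz":8,"az":0.085,"hand":1}
    - {"ax":0,"ay":0,"dx":2,"dy":-12.1,"dz":8.5,"az":0.085,"hand":1}
    - {"ax":0,"ay":0,"dx":2,"dy":-12.1,"dz":8.5,"az":0.085,"hand":1}
    - {"ax":0,"ay":0,"dx":2,"dy":-12.1,"dz":8.5,"az":0.085,"hand":1}
    - {"ax":0,"ay":0,"dx":2,"dy":-12.1,"dz":8.5,"az":0.085,"hand":1}

```text
clock: 14.1
eef_pos: [535.8, 267.8, 133.0]
tool_rot: [-3.14, -0.002, -0.097]
force: [-0.4, 0.1, -0.9]
width: 42.8
gripper_force: 61.3
```

```bash
python3 go.py 534.4 266.4 56.5 -5.6; python3 - <<'E'
from h import *
d=snap('wrist','w5.png'); im=cv2.imread('pics/w5.png')
a=np.radians(-5.6);ex=np.array([np.cos(a),np.sin(a)]);ey=np.array([-ex[1],ex[0]]);c=np.array([525,170.4])
o=im
for y,z,col in((69,48,(255,0,0)),(124,50,(255,0,255)),(96.5,8,(0,0,255))):
    for x in (-63,-55,-30,0,30,55,63):
        cv2.circle(o,tuple(int(v) for v in proj(d,[*(c+x*ex+y*ey),z])[0]),2,col,-1)
cv2.imwrite('pics/c5.png',o)
E
```

```text
t 14.1 pos [535.8 267.8 133. ] [-1.799e+02 -1.000e-01 -5.600e+00] q [-0.97  0.81  0.79  1.77 -0.74  0.87 -1.5 ] w 42.8 F [-0.4  0.1 -0.9]
d cm [-0.14  0.17  7.65] a [-0.001 -0.002  0.001]
```

View pics/c5.png

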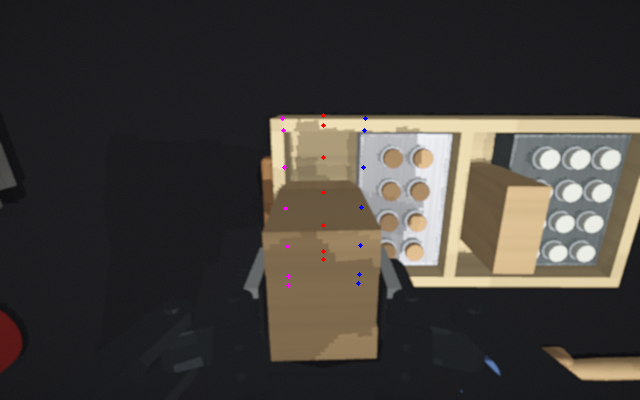

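The foot is lined up with the wide gap: the end wall's inner edge is at about col 283, the rack edge at 358 and the block's back edge spans 285–355. Lowering now.

send_rows:
  series:
    - {"ax":0,"ay":0,"dx":0,"dy":0.1,"dz":1,"az":0,"hand":1}
    - {"ax":0,"ay":0,"dx":0,"dy":0.1,"dz":2,"az":0,"hand":1}
    - {"ax":0,"ay":0,"dx":0,"dy":0.1,"dz":3,"az":0,"hand":1}
    - {"ax":0,"ay":0,"dx":0,"dy":0.1,"dz":4,"az":0,"hand":1}
    - {"ax":0,"ay":0,"dx":0,"dy":0.1,"dz":5,"az":0,"hand":1}
    - {"ax":0,"ay":0,"dx":0,"dy":0.1,"dz":6,"az":0,"hand":1}
    - {"ax":0,"ay":0,"dx":0,"dy":0.1,"dz":6.8,"az":0,"hand":1}
    - {"ax":0,"ay":0,"dx":0,"dy":0.1,"dz":7.3,"az":0,"hand":1}
    - {"ax":0,"ay":0,"dx":0,"dy":0.1,"dz":7.5,"az":0,"hand":1}
    - {"ax":0,"ay":0,"dx":0,"dy":0.1,"dz":7.5,"az":0,"hand":1}

```text
clock: 15.15
eef_pos: [534.6, 266.9, 56.5]
tool_rot: [-3.141, -0.0, -0.097]
force: [0.1, -0.6, -0.6]
width: 43.5
gripper_force: 61.2
```

send_rows:
  series:
    - {"ax":0,"ay":0,"dx":0,"dy":0,"dz":0.1,"az":0,"hand":1}
    - {"ax":0,"ay":0,"dx":0,"dy":0,"dz":0.2,"az":0,"hand":1}
    - {"ax":0,"ay":0,"dx":0,"dy":0,"dz":0.2,"az":0,"hand":1}
    - {"ax":0,"ay":0,"dx":0,"dy":0,"dz":0.2,"az":0,"hand":1}

```text
clock: 15.55
eef_pos: [534.9, 267.1, 56.2]
tool_rot: [-3.14, -0.001, -0.096]
force: [-3.3, -0.6, 12.8]
width: 43.2
gripper_force: 62.2
```

It touches at the expected height, so I'll release and retreat.

send_rows:
  series:
    - {"ax":0,"ay":0,"dx":0,"dy":0,"dz":-0.1,"az":0,"hand":1}
    - {"ax":0,"ay":0,"dx":0,"dy":0,"dz":-0.1,"az":0,"hand":0.36}
    - {"ax":0,"ay":0,"dx":0,"dy":0,"dz":-0.1,"az":0,"hand":0.36}
    - {"ax":0,"ay":0,"dx":0,"dy":0,"dz":-0.1,"az":0,"hand":0.36}
    - {"ax":0,"ay":0,"dx":0,"dy":0,"dz":-0.1,"az":0,"hand":0.36}

```text
clock: 16.05
eef_pos: [534.4, 267.1, 55.1]
tool_rot: [3.141, 0.0, -0.096]
force: [0.0, -0.4, -0.5]
width: 54.6
gripper_force: 0.0
```

send_rows:
  series:
    - {"ax":0,"ay":0,"dx":0,"dy":0,"dz":-1,"az":0,"hand":0.36}
    - {"ax":0,"ay":0,"dx":0,"dy":0,"dz":-2.5,"az":0,"hand":0.36}
    - {"ax":0,"ay":0,"dx":0,"dy":0,"dz":-4,"az":0,"hand":0.36}
    - {"ax":0,"ay":0,"dx":0,"dy":0,"dz":-7,"az":0,"hand":0.3}
    - {"ax":0,"ay":0,"dx":0,"dy":0,"dz":-10,"az":0,"hand":0}
    - {"ax":0,"ay":0,"dx":0,"dy":0,"dz":-14,"az":0,"hand":0}
    - {"ax":0,"ay":0,"dx":-2,"dy":-5,"dz":-15,"az":0,"hand":0}
    - {"ax":0,"ay":0,"dx":-4,"dy":-9,"dz":-15,"az":0,"hand":0}
    - {"ax":0,"ay":0,"dx":-6,"dy":-13,"dz":-15,"az":0,"hand":0}
    - {"ax":0,"ay":0,"dx":-8,"dy":-17,"dz":-15,"az":0,"hand":0}

```text
clock: 17.05
eef_pos: [470.4, 445.9, 207.3]
tool_rot: [-3.14, -0.001, -0.096]
force: [0.7, 0.3, 0.6]
width: 85.4
gripper_force: 0.0
```

send_rows:
  series:
    - {"ax":0,"ay":0,"dx":0,"dy":-2,"dz":0,"az":0,"hand":0}
    - {"ax":0,"ay":0,"dx":0,"dy":-3,"dz":0,"az":0,"hand":0}
    - {"ax":0,"ay":0,"dx":0,"dy":-3,"dz":0,"az":0,"hand":0}
    - {"ax":0,"ay":0,"dx":0,"dy":-3,"dz":0,"az":0,"hand":0}

```text
clock: 17.45
eef_pos: [475.1, 471.7, 206.0]
tool_rot: [3.141, -0.001, -0.099]
force: [0.1, -0.2, 0.2]
width: 85.4
gripper_force: 0.0
```

```bash
python3 - <<'E'
from m import *
d=snap('top','t6.png');snap('scene','s6.png')
o=np.zeros((600,680,3),np.uint8);o[:200,:340]=cv2.resize(cv2.imread('pics/t6.png')[150:250,160:330],None,fx=2,fy=2);o[200:600,:640]=cv2.imread('pics/s6.png')
cv2.imwrite('pics/c6.png',o)
E
```

```text
(no output)
```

View pics/c6.png

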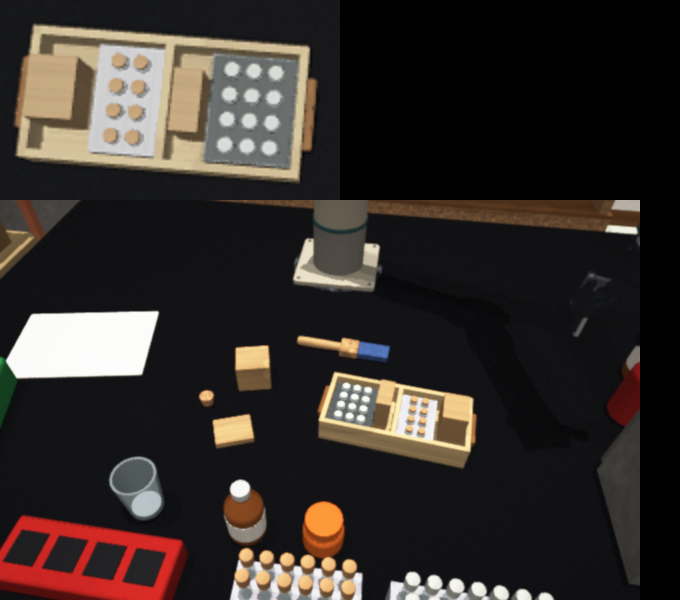

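Both blocks stand upright in their gaps with the gripper clear, and the racks haven't moved. Handing in.

```bash
python3 -c "
from cell import finish_job; print(finish_job())"
```

```text
the job is handed in; nothing more can be done
None
```

The thin block stands upright in the narrow gap and the thick block in the wide gap, placed in that order and released; each touched down at the crate-floor height, and I handed the job in at about 17.5 s (no verdict was returned).

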